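Shake the bubbles out of a pot on the plaster vibrator

TASK

Set the mixing pot (the one with the knob on its lid) gently down, upright, inside the circle marked on the vibrator's rubber plate and let go of it. Then press three of the vibrator's keys fully down, one at a time and letting each spring back before the next: first the round key, then the bar-shaped key, last the triangular start key. Do not press any key before the pot stands in place, never press the square stop key, and leave the jar, the plaster cast and the bowl where they are.

Things in the scene. Friction and masses are not known exactly. Their poses are not given: they have to be found in the camera images.
- vibrator: plaster vibrator: white box 170 (x) x 320 (y) x 55 mm high, fixed to the bench. Origin: centre of its underside; z up. On its +y half a black rubber plate, 136 x 136 mm on a bellows, top 87 mm above the bench; on its -y half a dark panel with four white spring keys, 2 x 2, 66 mm between centres. They differ in shape only; which key is in which place varies.
- plate_mid (a point): centre of the rubber plate, on its top face (75 mm from the vibrator's origin along its +y); axes as the vibrator. A white circle of 43 mm radius is marked around it, flush.
- pot: closed mixing pot, standing upright and loose on the bench: grey, round, 62 mm across, with an aluminium lid 66 mm across whose top is 60 mm above the foot, and on the lid an upright round black knob, 28 mm across and 28 mm high (top 88 mm above the foot). Origin: centre of its foot; z up. About 0.35 kg. Pick it up by the knob from above.
- jar: bystander: amber glass jar with a flat white lid and no knob, 60 mm across, 85 mm high, near the pot (either may be the nearer to the robot). Origin: centre of its foot.
- cast: bystander: plaster tooth cast, 66 x 62 x 28 mm, lying in a reddish-brown tray 260 x 200 x 28 mm to the robot's right. Origin: centre of its underside.
- bowl: bystander: green mixing bowl, 116 mm across, 62 mm high, beyond the vibrator. Origin: centre of its foot.
- key_round (a joint): how far the round key is pressed down: 0 up, 0.006 m at its stop; it springs back (about 4 N at the stop).
- key_round_top (a point): centre of the top face of the round key, 32 mm across; 71 mm above the bench and 11 mm above its dark frame when up; axes as the vibrator.
- key_bar (a joint): how far the bar-shaped key is pressed down: 0 up, 0.006 m at its stop; it springs back (about 4 N at the stop).
- key_bar_top (a point): centre of the top face of the bar-shaped key, 17 x 46 mm, long side along the vibrator's y; 71 mm above the bench and 11 mm above its dark frame when up; axes as the vibrator.
- key_triangle (a joint): how far the triangular key is pressed down: 0 up, 0.006 m at its stop; it springs back (about 4 N at the stop).
- key_triangle_top (a point): centre of the top face of the triangular key (equal sides of 42 mm, a corner pointing to the vibrator's -y, like a play sign); 71 mm above the bench and 11 mm above its dark frame when up; axes as the vibrator.
- key_square (a joint): how far the square key is pressed down: 0 up, 0.006 m at its stop; it springs back (about 4 N at the stop).
- key_square_top (a point): centre of the top face of the square key, 30 x 30 mm (stop); 71 mm above the bench and 11 mm above its dark frame when up; axes as the vibrator.
There are look-alikes about, which are no part of the job. Leave any pink, red or yellow look-alike of the pot alone.

How it is judged:
By the outcome, as a careful person would: the job done as asked, in the order asked, and still so for the second after the job is handed in, with the robot touching nothing.
It also fails if it takes over 54 s, if anything falls off the work surface, if the arm or the gripper's body presses on something with over 40 N, if the wrist force passes 120 N, or if a joint passes its speed limit or range.

ROBOT

A 6-joint arm with a two-finger parallel gripper is mounted at the origin on the work surface. World frame = base frame: x ahead of the robot, y to its left, z up, the work surface at z = 0. Lengths are in mm, angles in rad, forces in N, time in s.
With the tool pointing down it reaches from about 375 to 900 mm from the base axis. Payload 3.1 kg.
Tool frame: the origin (TCP) lies on the centre line of the jaws, within the pads' length; the fingertips stand 22 mm ahead of it and the grasp point (between the pads) lies 3 mm ahead of it; z points along the fingers, y is the line along which they close (so a half turn about z gives the same grasp; the last joint's range is limited). The gripper opens to 85 mm and grips with 20 to 120 N. Pads are 22 mm wide; open, the fingers measure 114 mm over their backs; the gripper's body (76 mm by 85 mm) begins 54 mm behind the grasp point. The pads swing forward as they close: fully open they stand 13 mm farther back than shut.
Start: joints at [-1.442, 0.527, 1.433, -0, 1.181, -0.178], TCP at [189.375, -595.596, 253.31] pointing down, gripper open.
Joint ranges: [-3.08, 3.08], [-0.75, 2.2], [0.22, 2.44], [-1.43, 4.57], [0, 2.65], [-2.85, 2.85]. Speed limits (rad/s): [2.79, 2.79, 3.14, 3.14, 3.14, 3.14].

INTERFACE

Orientations are given as a unit quaternion [w, x, y, z].
In Python, from bench import arm, get_image, calibration, spot_in gives the robot as it stands.
- The arm moves only by the tool play_rows, never from a script. Its arguments are lists of equal length, an entry for each row: "dp": the shift along the tool's x, y, z in m, a list of three; "angular": the turn, a rotation vector about the tool's x, y, z in rad, a list of three; "jaw": the opening, from 0 (shut) to 1 (fully open). In form: {"dp": [[x, y, z], ...], "angular": [[wx, wy, wz], ...], "jaw": [jaw, ...]}. A call has 1 to 12 rows; each row shifts and turns the commanded pose from where the row before left it, along the tool's axes as they then stand; what a row does not reach is not made up. A row lasts 1/8 s, in which the tool goes at most 62.5 mm and 10.7 degrees, less where a joint would pass 70% of its speed; a pose out of reach is approached as far as the arm can. A call is refused whole if a number of a shift passes 0.0625 or a number of a turn 0.188, either way. A call with a gripper value outside its range is refused whole. The fingers move at their own pace and stop on an object; "grip_force" is the grip in N (left out, the last holds). Time passes only in rows, so rows that do not move let the fingers close. It gives the time, the measured TCP pose, the force, the opening and the grip force at its end, in the units of the state.
- arm.state(): the state, without advancing time (a new reading comes with each control period).
- get_image(name): name is "scene" or "side" or "wrist"; returns (picture, depth): 420x560x3 uint8, red, green, blue; 420x560 float32, mm along the optical axis (not along the pixel's ray), 0 where there is no reading.
- calibration(name): a dict with "fov_y" (degrees; the focal length in pixels is half the picture's height over the tangent of half this angle, whatever the lens; pixels are square), "cx", "cy" (the principal point, pixels), "R" (3x3) and "t" (3): a world point X has camera coordinates R X + t. Camera axes: x right, y down, z forward; pixel columns grow to the right and rows downward; lengths in mm; the calibration is good to about 2 mm. A picture is of the moment at which its call begins: read the wrist's pose just before it. calibration takes no time and is no camera call; for the wrist camera it gives the pose at the moment of the call.
- arm.close_job(): hands the job in; it is judged then, once.
Trained networks look in the newest picture that a camera, given by its name, has taken for a name from the list of things; names that differ only in an ending like _2 or _b are one class to them, and where a whole thing is asked for, a point or a joint stands for the part that bears it (a point fixed in the world has none). Each returns a list of dicts, best first, with "conf" (0 to 1); they miss things now and then, are a little off and sometimes report something else, mostly with a low value. They report only what shows in the picture. A call takes as long as a camera call. They do not tell look-alikes from the thing itself.
- spot_in(thing, camera): "centre" ([x, y, z] in mm, in world coordinates, good to about 4 mm: the middle of the surface that is visible of it).
The state is a dict: "clock": time; "q": joint angles; "qvel": joint speeds; "joint_torque": joint torques, N m; "position": TCP position; "ee_rot": TCP orientation; "contact_force": force on the tool from outside, world axes, zero at the start; "torque": the same for the moment, N m; "grip_width": finger opening in mm; "gripper_force": force on a finger pad.
Only numpy, scipy, OpenCV 4.12 (cv2) and the standard library are available. Lean on these libraries where they do the work, as an engineer would, in place of code of your own. Each camera call takes 0.05 s, during which the arm holds its last target. There are 200 camera calls.

## Working session

There is one attempt and no reset: what is moved stays moved. The work goes in short steps, Python scripts to look and compute and a tool call to move; the robot and the scene stay as the last step left them, time stands still between calls to the robot, and variables do not carry over. Pictures are saved under pics/ and viewed, at most 10 in all, crops included, and the job is handed in when it is done.

Besides the shell and the picture viewer there is one more tool, called after ">>>" as a command line: name --argument value ..., lists and objects as JSON in quotes. play_rows: Moves the arm, as the interface text tells. Its arguments: {"type":"object","properties":{"dp":{"type":"array"},"angular":{"type":"array"},"jaw":{"type":"array"},"grip_force":{"type":"number"}},"required":["dp","angular","jaw"]}

```bash
mkdir -p pics; cat > h.py <<'E'
import numpy as np,cv2
from bench import arm,get_image,calibration,spot_in
def world(cam,u,v,d,c=None):
    c=c or calibration(cam); f=210/np.tan(np.radians(c['fov_y'])/2)
    p=np.array([(u-c['cx'])*d/f,(v-c['cy'])*d/f,d]); return np.array(c['R']).T@(p-np.array(c['t']))
def cloud(cam,dep,c=None):
    c=c or calibration(cam); f=210/np.tan(np.radians(c['fov_y'])/2)
    v,u=np.mgrid[:420,:560]; P=np.stack([(u-c['cx'])*dep/f,(v-c['cy'])*dep/f,dep],-1)
    return (P-np.array(c['t']))@np.array(c['R'])
E
python3 - <<'E'
from h import *
s=arm.state(); print({k:np.round(v,3) for k,v in s.items()})
a,d=get_image('scene'); b,e=get_image('side')
np.savez('a.npz',a=a,d=d,b=b,e=e)
cv2.imwrite('pics/scene.png',a[:,:,::-1]); cv2.imwrite('pics/side.png',b[:,:,::-1])
for cam in('scene','side'):
  print(cam,{k:np.round(v,3) for k,v in calibration(cam).items()})
  for t in('pot','jar','vibrator','bowl','cast','key_round','key_bar','key_triangle','key_square'):
    print(t,[(np.round(r['centre']),round(r['conf'],2)) for r in spot_in(t,cam)])
E
```

```text
{'clock': np.float64(0.0), 'q': array([-1.442,  0.528,  1.434, -0.   ,  1.181, -0.179]), 'qvel': array([ 0.001, -0.001, -0.   , -0.001,  0.002,  0.002]), 'joint_torque': array([ 1.0000e-03, -4.4235e+01, -1.7802e+01, -0.0000e+00,  8.0000e-03,
        0.0000e+00]), 'position': array([ 189.277, -594.937,  252.318]), 'ee_rot': array([-0.001,  0.988,  0.153,  0.   ]), 'contact_force': array([ 0.175, -0.313,  0.994]), 'torque': array([ 0.101, -0.017,  0.027]), 'gripper_force': np.float64(0.0), 'grip_width': np.float64(85.595)}
scene {'fov_y': np.float64(48.807), 'cx': np.float64(281.857), 'cy': np.float64(206.519), 'R': array([[ 0.131,  0.991, -0.007],
       [ 0.85 , -0.116, -0.514],
       [-0.51 ,  0.061, -0.858]]), 't': array([ -18.136, -483.668, 1642.913])}
pot [(array([722., 260.,  57.]), 0.89), (array([615., 256.,  60.]), 0.85), (array([562., 371.,  58.]), 0.58), (array([585., 144.,  61.]), 0.55), (array([ 570., -147.,   74.]), 0.32)]
jar []
vibrator [(array([610., -55.,  57.]), 0.82)]
bowl [(array([776.,  44.,  27.]), 0.92), (array([ 638., -133.,   70.]), 0.19)]
cast [(array([ 649.
[... 305 characters left out ...]
6.131), 'R': array([[-0.795, -0.607, -0.006],
       [-0.444,  0.588, -0.676],
       [ 0.413, -0.534, -0.737]]), 't': array([449.688, 373.048, 730.355])}
pot [(array([564., 166.,  58.]), 0.83), (array([699., 279.,  52.]), 0.79), (array([537., 387.,  58.]), 0.76), (array([582., 276.,  60.]), 0.74)]
jar [(array([423., 279.,  88.]), 0.88)]
vibrator [(array([551.,  -2.,  55.]), 0.58)]
bowl [(array([806.,  27.,  36.]), 0.79)]
cast [(array([ 497., -462.,   16.]), 0.62)]
key_round []
key_bar []
key_triangle [(array([ 572., -136.,   73.]), 0.61), (array([553.,  -3.,  51.]), 0.28), (array([806.,  26.,  39.]), 0.28)]
key_square [(array([583., 276.,  59.]), 0.62), (array([ 566., -136.,   76.]), 0.19)]
```

View pics/scene.png

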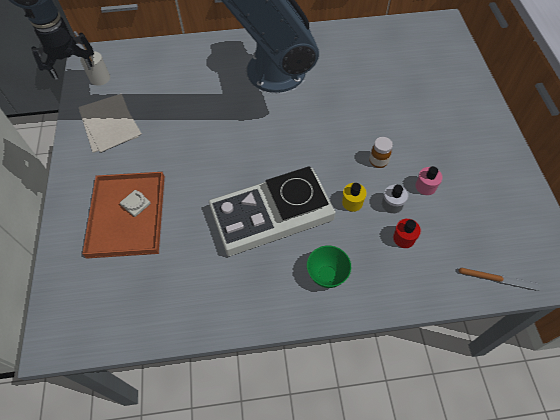

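View pics/side.png

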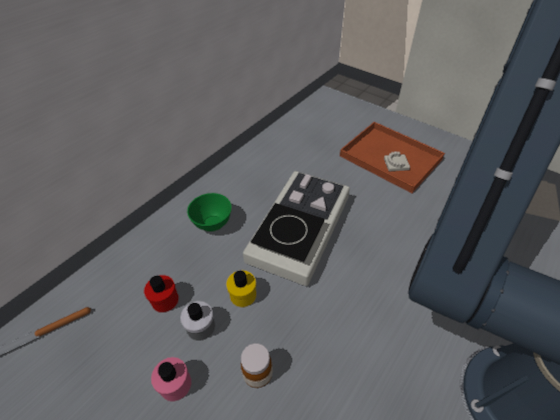

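The scene view shows four lidded pots: yellow (354,196), grey (396,197), pink (430,180) and red (407,233). The jar is at (381,152). The grey one with the aluminium lid fits the description. I'll confirm it in a crop and measure.

```bash
python3 - <<'E'
from h import *
z=np.load('a.npz')
crops=[]
for cam,i,d,box in(('scene',z['a'],z['d'],(380,170,60,50)),('side',z['b'],z['e'],(165,285,60,60))):
  W=cloud(cam,d); 
  bench=W[(d>0)&(abs(W[...,2])<12)]; 
  print(cam,'bench z pct',np.percentile(bench[:,2],[2,25,50,75,98]).round(1))
  # lsq plane tilt
  A=np.c_[bench[:,:2],np.ones(len(bench))]; print(np.linalg.lstsq(A,bench[:,2],rcond=None)[0].round(4))
  hsv=cv2.cvtColor(i,cv2.COLOR_RGB2HSV)
  reg=(abs(W[...,0]-600)<45)&(abs(W[...,1]-268)<45)
  P=W[reg&(W[...,2]>84)&(W[...,2]<95)]; print('knobtop',len(P),P.mean(0).round(1),P.min(0).round(1),P.max(0).round(1))
  P=W[reg&(W[...,2]>55)&(W[...,2]<66)]; print('lid',len(P),P.mean(0).round(1),P.min(0).round(1),P.max(0).round(1))
  reg=(abs(W[...,0]-600)<130)&(abs(W[...,1]+70)<180)
  M=(reg&(W[...,2]>82)&(W[...,2]<95)).astype(np.uint8)
  P=W[M>0]; r=cv2.minAreaRect(P[:,:2].astype(np.float32)); print('plate',len(P),r,P[:,2].mean())
  ring=(M>0)&(i.max(-1)>120); P=W[ring]; print('ring',len(P),P.mean(0).round(1),cv2.fitEllipse(P[:,:2].astype(np.float32)))
  M=(reg&(W[...,2]>66)&(W[...,2]<78)&(W[...,1]<-60)&(i.min(-1)>130)).astype(np.uint8)
  n,l,st,c=cv2.connectedComponentsWithStats(M)
  for k in range(1,n):
    if st[k,4]>15:
      P=W[l==k]; print('key',c[k].round(),st[k,4],P.mean(0).round(1),cv2.minAreaRect(P[:,:2].astype(np.float32)))
  x,y,w,h=box; crops.append(cv2.resize(i[y:y+h,x:x+w],(390,390),interpolation=cv2.INTER_CUBIC))
cv2.imwrite('pics/crop.png',np.hstack(crops)[:,:,::-1])
E
```

```text
scene bench z pct [-7.4 -3.5 -1.7  0.1  6.4]
[ 0.0000e+00 -1.5000e-03 -1.6008e+00]
knobtop 52 [598.1 262.8  86.6] [586.1 250.   84.3] [611.  276.7  90.3]
lid 196 [603.6 258.7  57.8] [567.8 231.4  55.1] [630.6 295.7  66. ]
plate 1883 ((569.031494140625, -17.094749450683594), (138.6411895751953, 136.45680236816406), 13.911750793457031) 85.35069635619335
ring 74 [571.6 -12.   86. ] ((567.80224609375, -16.01266098022461), (86.09912109375, 87.04995727539062), 66.11619567871094)
key [249. 199.] 70 [ 565.3 -147.5   69.1] ((561.6076049804688, -145.41392517089844), (36.2080078125, 31.818944931030273), 71.61331176757812)
key [227. 207.] 80 [ 582.6 -211.3   69.9] ((582.068115234375, -211.35296630859375), (28.069141387939453, 29.891633987426758), 64.21895599365234)
key [257. 219.] 95 [ 631.3 -132.2   69.7] ((630.3157348632812, -132.02130126953125), (29.75998306274414, 28.013845443725586), 14.453432083129883)
key [234. 226.] 82 [ 646.5 -195.6   69.5] ((646.8359375, -195.56773376464844), (17.106985092163086, 44.190860748291016), 13.2994966506958)
side bench z pct [-5.3 -3.  -2.  -0.9  7.7]
[ 0.000
[... 312 characters left out ...]
562.7 -13.3  85.6] ((568.0917358398438, -13.257453918457031), (84.00129699707031, 87.84286499023438), 169.3547821044922)
key [305. 180.] 59 [ 645.1 -190.    69. ] ((644.7635498046875, -191.11434936523438), (14.544011116027832, 43.85762405395508), 11.05330753326416)
key [328. 187.] 63 [ 581.4 -206.7   68.6] ((581.6771850585938, -207.04489135742188), (24.349281311035156, 27.82005500793457), 33.2924690246582)
key [296. 196.] 81 [ 629.9 -126.8   69. ] ((630.0250244140625, -126.73686218261719), (27.600744247436523, 28.384817123413086), 9.952075004577637)
key [319. 203.] 72 [ 565.8 -142.8   68.6] ((568.4512329101562, -140.49884033203125), (29.775310516357422, 34.48612976074219), 43.09222412109375)
```

View pics/crop.png

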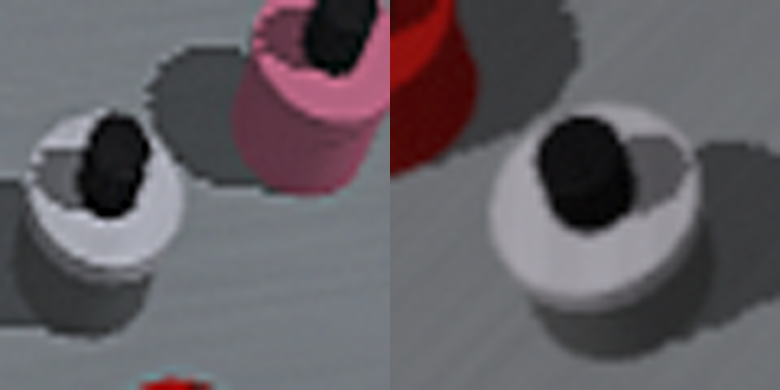

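The crop confirms it: the grey pot with the aluminium lid and black knob, at about (598,266) in world coordinates. I'm moving above it.

>>> play_rows --dp '[[0.038, -0.041, 0], [0.038, -0.041, 0], [0.038, -0.041, 0], [0.038, -0.041, 0], [0.038, -0.041, 0], [0.038, -0.041, 0], [0.038, -0.041, 0], [0.038, -0.041, 0], [0.038, -0.041, 0], [0.038, -0.041, 0], [0.038, -0.041, 0], [0.038, -0.041, 0]]' --angular '[[0, 0, 0], [0, 0, 0], [0, 0, 0], [0, 0, 0], [0, 0, 0], [0, 0, 0], [0, 0, 0], [0, 0, 0], [0, 0, 0], [0, 0, 0], [0, 0, 0], [0, 0, 0]]' --jaw '[1, 1, 1, 1, 1, 1, 1, 1, 1, 1, 1, 1]' --grip_force 40

```text
clock: 2.5
position: [475.8, 13.2, 253.7]
ee_rot: [0.0, 0.988, 0.153, 0.001]
contact_force: [0.4, -1.2, 0.2]
grip_width: 85.2
gripper_force: 0.0
```

```bash
python3 - <<'E'
from h import *
s=arm.state(); print({k:np.round(s[k],3) for k in('clock','q','position','ee_rot')})
c=calibration('wrist');R=np.array(c['R']);print('cam',(-R.T@np.array(c['t'])).round(),R[2].round(2),c['fov_y'])
E
```

```text
{'clock': np.float64(2.5), 'q': array([-0.208,  0.327,  1.796, -0.   ,  1.017,  1.055]), 'position': array([475.755,  13.152, 253.667]), 'ee_rot': array([0.   , 0.988, 0.153, 0.001])}
cam [554.  37. 375.] [-0.31 -0.1  -0.95] 68.23580944201626
```

```bash
python3 - <<'E'
from h import *
c=calibration('wrist'); i,d=get_image('wrist'); W=cloud('wrist',d,c)
cv2.imwrite('pics/w1.png',i[:,:,::-1])
M=(W[...,2]>80)&(W[...,2]<95)&(abs(W[...,0]-569)<110)&(abs(W[...,1]+15)<110)
P=W[M];print('plate',len(P),cv2.minAreaRect(P[:,:2].astype(np.float32)),P[:,2].mean())
P=W[M&(i.max(-1)>110)];print('ring',len(P),cv2.fitEllipse(P[:,:2].astype(np.float32)))
E
```

```text
plate 24931 ((567.4343872070312, -14.871444702148438), (136.1416473388672, 135.80294799804688), 13.41222095489502) 88.1452236344678
ring 1374 ((565.3666381835938, -3.5137405395507812), (100.7139892578125, 117.7315444946289), 17.490938186645508)
```

>>> play_rows --dp '[[0.039, -0.041, 0], [0.039, -0.041, 0], [0.039, -0.041, 0], [0.039, -0.041, 0], [0.037, -0.04, 0], [0, 0, 0], [0, 0, 0]]' --angular '[[0, 0, 0], [0, 0, 0], [0, 0, 0], [0, 0, 0], [0, 0, 0], [0, 0, 0], [0, 0, 0]]' --jaw '[0.7, 0.7, 0.7, 0.7, 0.7, 0.7, 0.7]'

```text
clock: 3.42
position: [596.4, 263.9, 252.8]
ee_rot: [0.0, 0.988, 0.154, -0.001]
contact_force: [0.5, 0.5, 0.6]
grip_width: 60.4
gripper_force: 0.0
```

```bash
python3 - <<'E'
from h import *
s=arm.state(); print({k:np.round(s[k],3) for k in('clock','q','position','ee_rot','grip_width')})
c=calibration('wrist'); i,d=get_image('wrist'); W=cloud('wrist',d,c)
cv2.imwrite('pics/w2.png',i[:,:,::-1])
reg=(abs(W[...,0]-600)<45)&(abs(W[...,1]-268)<45)
for a,b in((81,95),(55,64)):
  P=W[reg&(W[...,2]>a)&(W[...,2]<b)]
  if len(P)>10: print(len(P),P.mean(0).round(1),P.min(0).round(1),P.max(0).round(1),cv2.minEnclosingCircle(P[:,:2].astype(np.float32)))
E
```

```text
{'clock': np.float64(3.425), 'q': array([ 2.460e-01,  5.660e-01,  1.359e+00, -1.000e-03,  1.218e+00,
        1.508e+00]), 'position': array([596.395, 263.861, 252.834]), 'ee_rot': array([ 0.   ,  0.988,  0.154, -0.001]), 'grip_width': np.float64(60.364)}
652 [597.5 265.9  88.7] [583.4 251.9  81.3] [610.2 279.2  91. ] ((596.4882202148438, 265.6423034667969), 13.914983749389648)
2258 [599.3 266.6  59.6] [563.7 232.9  55.1] [629.1 298.2  63.9] ((596.2655639648438, 265.4225769042969), 33.05923843383789)
```

View pics/w2.png

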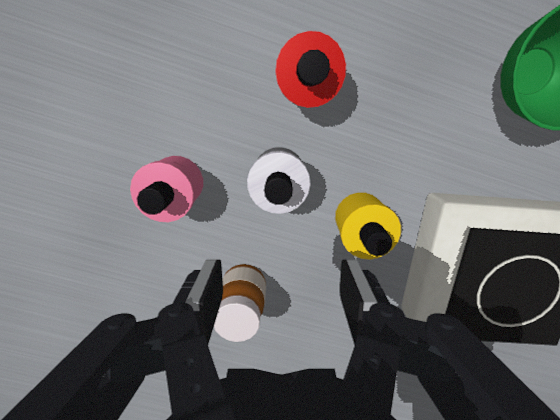

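The wrist view shows the grey pot at (279,180) between pink (166,190) and yellow (368,225), with the jar at (238,310). Knob centre is (596.5, 265.6), top at 88, as expected. I'm descending and gripping.

>>> play_rows --dp '[[0.0006, -0.0017, 0.045], [0, 0, 0.045], [0, 0, 0.04], [0, 0, 0.02], [0, 0, 0.01], [0, 0, 0.007], [0, 0, 0], [0, 0, 0], [0, 0, 0], [0, 0, 0], [0, 0, 0]]' --angular '[[0, 0, 0], [0, 0, 0], [0, 0, 0], [0, 0, 0], [0, 0, 0], [0, 0, 0], [0, 0, 0], [0, 0, 0], [0, 0, 0], [0, 0, 0], [0, 0, 0]]' --jaw '[0.7, 0.7, 0.7, 0.7, 0.7, 0.7, 0.7, 0.1, 0.1, 0.1, 0.1]' --grip_force 50

```text
clock: 4.85
position: [597.6, 266.6, 87.4]
ee_rot: [-0.0, 0.988, 0.153, 0.001]
contact_force: [-1.2, 1.0, 5.8]
grip_width: 26.1
gripper_force: 49.2
```

>>> play_rows --dp '[[0, 0, -0.01], [0, 0, -0.03], [0, 0, -0.045], [0, 0, -0.04], [0, 0, -0.015], [0, 0, 0]]' --angular '[[0, 0, 0], [0, 0, 0], [0, 0, 0], [0, 0, 0], [0, 0, 0], [0, 0, 0]]' --jaw '[0.1, 0.1, 0.1, 0.1, 0.1, 0.1]'

```text
clock: 5.6
position: [596.9, 266.0, 226.4]
ee_rot: [0.0, 0.988, 0.153, 0.0]
contact_force: [0.1, 0.8, -5.5]
grip_width: 26.3
gripper_force: 50.0
```

```bash
python3 - <<'E'
from h import *
s=arm.state(); print({k:np.round(s[k],3) for k in('clock','position','ee_rot','grip_width','gripper_force','contact_force','torque')})
b,e=get_image('side'); W=cloud('side',e)
M=(abs(W[...,0]-597)<45)&(abs(W[...,1]-268)<45)&(W[...,2]>130)&(W[...,2]<205)&(b.min(-1)>110)
P=W[M];print(len(P),P.mean(0),P.min(0),P.max(0))
cv2.imwrite('pics/s2.png',cv2.resize(b[220:370,110:310],(800,600))[:,:,::-1])
E
```

```text
{'clock': np.float64(5.6), 'position': array([596.949, 265.972, 226.354]), 'ee_rot': array([0.   , 0.988, 0.153, 0.   ]), 'grip_width': np.float64(26.265), 'gripper_force': np.float64(50.043), 'contact_force': array([ 0.088,  0.774, -5.455]), 'torque': array([-0.016, -0.005,  0.023])}
532 [581.34297307 272.48658246 193.06046334] [563.13553004 234.64589998 138.82651027] [614.08685415 300.13622121 203.04417663]
```

View pics/s2.png

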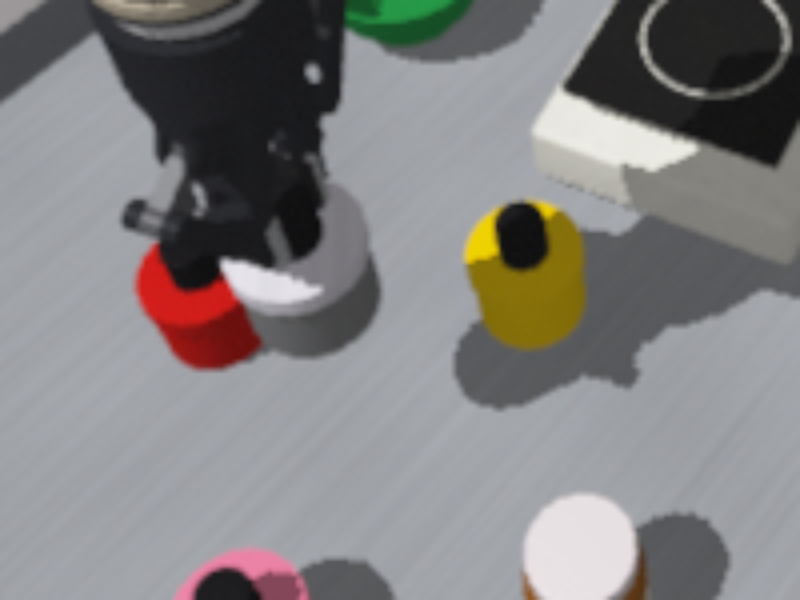

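The side view shows the grey pot held upright in the air at crop (300,270), with its neighbours untouched. I'm carrying it to the plate.

>>> play_rows --dp '[[-0.01, 0.023, 0], [-0.0188, 0.0432, 0], [-0.0188, 0.0432, 0], [-0.0188, 0.0432, 0], [-0.0188, 0.0432, 0], [-0.0188, 0.0432, 0], [-0.009, 0.0199, 0], [0, 0, 0], [0, 0, 0.025], [0, 0, 0.015], [0, 0, 0.004], [0, 0, 0]]' --angular '[[0, 0, 0], [0, 0, 0], [0, 0, 0], [0, 0, 0], [0, 0, 0], [0, 0, 0], [0, 0, 0], [0, 0, 0], [0, 0, 0], [0, 0, 0], [0, 0, 0], [0, 0, 0]]' --jaw '[0.1, 0.1, 0.1, 0.1, 0.1, 0.1, 0.1, 0.1, 0.1, 0.1, 0.1, 0.1]'

```text
clock: 7.15
position: [567.8, -14.4, 182.0]
ee_rot: [-0.0, 0.988, 0.154, -0.0]
contact_force: [-1.3, 0.5, -4.8]
grip_width: 26.4
gripper_force: 50.2
```

```bash
python3 - <<'E'
from h import *
s=arm.state(); print({k:np.round(s[k],3) for k in('clock','position','ee_rot','grip_width','contact_force','torque')})
E
```

```text
{'clock': np.float64(7.15), 'position': array([567.807, -14.427, 182.01 ]), 'ee_rot': array([-0.   ,  0.988,  0.154, -0.   ]), 'grip_width': np.float64(26.401), 'contact_force': array([-1.339,  0.475, -4.84 ]), 'torque': array([-0.016, -0.024,  0.044])}
```

Placed right at (568,-14.5). About 7 mm to go; lowering slowly.

>>> play_rows --dp '[[0, 0, 0.002], [0, 0, 0.002], [0, 0, 0.0015], [0, 0, 0.001], [0, 0, 0]]' --angular '[[0, 0, 0], [0, 0, 0], [0, 0, 0], [0, 0, 0], [0, 0, 0]]' --jaw '[0.1, 0.1, 0.1, 0.1, 0.1]'

```text
clock: 7.78
position: [567.8, -14.9, 175.8]
ee_rot: [-0.0, 0.988, 0.153, -0.0]
contact_force: [-0.3, 0.2, -4.4]
grip_width: 26.6
gripper_force: 50.2
```

>>> play_rows --dp '[[0, 0, 0.001], [0, 0, 0]]' --angular '[[0, 0, 0], [0, 0, 0]]' --jaw '[0.1, 0.1]'

```text
clock: 8.02
position: [567.8, -14.9, 174.7]
ee_rot: [-0.0, 0.988, 0.153, -0.0]
contact_force: [0.5, 0.3, -3.2]
grip_width: 26.4
gripper_force: 50.2
```

>>> play_rows --dp '[[0, 0, 0.0008], [0, 0, 0]]' --angular '[[0, 0, 0], [0, 0, 0]]' --jaw '[0.1, 0.1]'

```text
clock: 8.28
position: [567.9, -14.8, 174.5]
ee_rot: [0.0, 0.988, 0.153, 0.0]
contact_force: [-0.5, 0.6, 0.1]
grip_width: 26.2
gripper_force: 50.7
```

Pot is carried by the plate. Releasing and rising.

>>> play_rows --dp '[[0, 0, 0], [0, 0, 0], [0, 0, 0], [0, 0, -0.01], [0, 0, -0.03], [0, 0, -0.05], [0, 0, -0.03], [-0.01, 0.05, 0], [-0.01, 0.05, 0], [0, 0, 0]]' --angular '[[0, 0, 0], [0, 0, 0], [0, 0, 0], [0, 0, 0], [0, 0, 0], [0, 0, 0], [0, 0, 0], [0, 0, 0], [0, 0, 0], [0, 0, 0]]' --jaw '[0.5, 0.7, 0.7, 0.7, 0.7, 0.7, 0.7, 0.7, 0.7, 0.7]'

```text
clock: 9.52
position: [579.7, -119.8, 294.9]
ee_rot: [0.001, 0.989, 0.151, 0.001]
contact_force: [-0.6, 1.0, -0.5]
grip_width: 59.8
gripper_force: 0.0
```

```bash
python3 - <<'E'
from h import *
s=arm.state(); print({k:np.round(s[k],3) for k in('clock','q','position','ee_rot','grip_width','contact_force')})
c=calibration('wrist'); i,d=get_image('wrist'); W=cloud('wrist',d,c)
cv2.imwrite('pics/w3.png',i[:,:,::-1])
reg=(abs(W[...,0]-568)<60)&(abs(W[...,1]+15)<60)
for a,b in((168,182),(142,151)):
  P=W[reg&(W[...,2]>a)&(W[...,2]<b)]
  if len(P)>10: print(len(P),P.mean(0).round(1),cv2.minEnclosingCircle(P[:,:2].astype(np.float32)))
M=((abs(W[...,0]-606)<80)&(W[...,2]>66)&(W[...,2]<78)&(W[...,1]<-90)&(W[...,1]>-250)&(i.min(-1)>110)).astype(np.uint8)
n,l,st,cc=cv2.connectedComponentsWithStats(M)
for k in range(1,n):
    if st[k,4]>60:
      P=W[l==k]; print('key',cc[k].round(),st[k,4],P.mean(0).round(1),cv2.minAreaRect(P[:,:2].astype(np.float32)))
for cam in ('scene','side'):
  i,d=get_image(cam); W=cloud(cam,d)
  for a,b in((168,182),(142,151)):
    P=W[(abs(W[...,0]-568)<60)&(abs(W[...,1]+15)<60)&(W[...,2]>a)&(W[...,2]<b)]
    if len(P)>10: print(cam,len(P),P.mean(0).round(1),cv2.minEnclosingCircle(P[:,:2].astype(np.float32)))
E
```

```text
{'clock': np.float64(9.525), 'q': array([-3.920e-01,  4.370e-01,  1.471e+00, -1.000e-03,  1.231e+00,
        8.760e-01]), 'position': array([ 579.745, -119.751,  294.856]), 'ee_rot': array([0.001, 0.989, 0.151, 0.001]), 'grip_width': np.float64(59.772), 'contact_force': array([-0.65 ,  0.998, -0.491])}
996 [568.3 -17.  175.4] ((566.9364624023438, -15.81976318359375), 14.108498573303223)
2991 [571.5 -18.6 146.5] ((566.7614135742188, -15.54121208190918), 33.27202224731445)
key [302. 138.] 757 [ 629.6 -130.4   72. ] ((629.234130859375, -130.70326232910156), (29.70453643798828, 30.08812713623047), 13.171916961669922)
key [361. 143.] 656 [ 644.7 -194.    71.9] ((644.593505859375, -194.8642578125), (16.573652267456055, 46.362850189208984), 13.420061111450195)
key [297. 196.] 572 [ 565.6 -146.1   72. ] ((560.076171875, -144.24435424804688), (41.0527458190918, 34.73987579345703), 73.32381439208984)
key [353. 199.] 571 [ 581.2 -209.2   71.9] ((580.7305908203125, -209.77838134765625), (30.575531005859375, 30.680862426757812), 15.463825225830078)
scene 80 [569.3 -17.8 172.9] ((568.95263671875, -17.10274887084961), 14.284759521484375)
scene 235 [574.  -18.1 144.5] ((568.7969970703125, -18.213815689086914), 33.231754302978516)
side 102 [566.6 -10.9 172.3] ((567.7421264648438, -12.206470489501953), 13.74443531036377)
side 313 [564.2  -6.7 144. ] ((567.65234375, -12.156505584716797), 32.908531188964844)
```

View pics/w3.png

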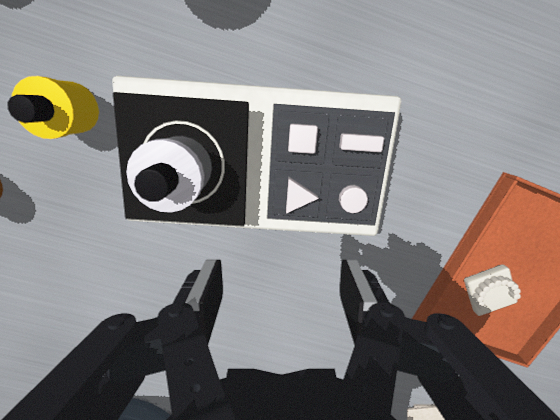

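The wrist view shows the pot upright within the circle, at (166,175). The keys: square (302,138), bar (361,143), triangle (300,196), round (353,199). Next I close the jaws and press the round key.

>>> play_rows --dp '[[-0.0128, 0.043, 0], [-0.0128, 0.043, 0], [0, 0, 0.05], [0, 0, 0.05], [0, 0, 0.05], [0, 0, 0.03], [0, 0, 0.01], [0, 0, 0]]' --angular '[[0, 0, 0], [0, 0, 0], [0, 0, 0], [0, 0, 0], [0, 0, 0], [0, 0, 0], [0, 0, 0], [0, 0, 0]]' --jaw '[0, 0, 0, 0, 0, 0, 0, 0]' --grip_force 40

```text
clock: 10.68
position: [581.0, -205.1, 104.2]
ee_rot: [-0.0, 0.988, 0.154, -0.0]
contact_force: [0.6, -1.3, 0.6]
grip_width: 0.2
gripper_force: 0.0
```

>>> play_rows --dp '[[-0.0012, 0.0043, 0], [0, 0, 0.006], [0, 0, 0.005], [0, 0, 0.003], [0, 0, 0.003], [0, 0, 0]]' --angular '[[0, 0, 0], [0, 0, 0], [0, 0, 0], [0, 0, 0], [0, 0, 0], [0, 0, 0]]' --jaw '[0, 0, 0, 0, 0, 0]'

```text
clock: 11.42
position: [581.0, -210.6, 87.3]
ee_rot: [0.0, 0.988, 0.153, 0.0]
contact_force: [-0.1, -0.4, 4.9]
grip_width: -0.4
gripper_force: 1.9
```

>>> play_rows --dp '[[0, 0, 0.001], [0, 0, 0.001], [0, 0, 0]]' --angular '[[0, 0, 0], [0, 0, 0], [0, 0, 0]]' --jaw '[0, 0, 0]'

```text
clock: 11.8
position: [581.0, -210.6, 86.9]
ee_rot: [0.0, 0.988, 0.153, 0.0]
contact_force: [-3.8, 0.3, 12.8]
grip_width: 0.1
gripper_force: 6.4
```

Round key bottomed (12.8 N). Releasing, then on to the bar key.

>>> play_rows --dp '[[0, 0, -0.01], [0, 0, -0.02], [0, 0, 0], [0.0328, 0.002, 0], [0.0328, 0.0019, 0], [0, 0, 0], [0, 0, 0.01], [0, 0, 0]]' --angular '[[0, 0, 0], [0, 0, 0], [0, 0, 0], [0, 0, 0], [0, 0, 0], [0, 0, 0], [0, 0, 0], [0, 0, 0]]' --jaw '[0, 0, 0, 0, 0, 0, 0, 0]'

```text
clock: 12.8
position: [642.4, -193.8, 103.0]
ee_rot: [-0.001, 0.988, 0.153, -0.002]
contact_force: [0.4, 0.6, -0.2]
grip_width: 0.2
gripper_force: 0.0
```

```bash
python3 - <<'E'
from h import *
s=arm.state(); print({k:np.round(s[k],3) for k in('clock','q','position','contact_force')})
E
```

```text
{'clock': np.float64(12.8), 'q': array([-0.459,  0.769,  1.417, -0.   ,  0.961,  0.805]), 'position': array([ 642.352, -193.794,  102.988]), 'contact_force': array([ 0.361,  0.555, -0.232])}
```

>>> play_rows --dp '[[0.0015, 0.0005, 0.003], [0, 0, 0.005], [0, 0, 0.004], [0, 0, 0.003], [0, 0, 0.002], [0, 0, 0.002], [0, 0, 0]]' --angular '[[0, 0, 0], [0, 0, 0], [0, 0, 0], [0, 0, 0], [0, 0, 0], [0, 0, 0], [0, 0, 0]]' --jaw '[0, 0, 0, 0, 0, 0, 0]'

```text
clock: 13.68
position: [646.0, -194.4, 87.1]
ee_rot: [0.0, 0.988, 0.153, -0.0]
contact_force: [-2.4, -0.3, 7.5]
grip_width: -0.1
gripper_force: 3.4
```

>>> play_rows --dp '[[0, 0, 0.001], [0, 0, 0]]' --angular '[[0, 0, 0], [0, 0, 0]]' --jaw '[0, 0]'

```text
clock: 13.92
position: [646.1, -194.4, 87.0]
ee_rot: [0.0, 0.988, 0.153, -0.0]
contact_force: [-3.6, 0.2, 11.2]
grip_width: 0.3
gripper_force: 5.5
```

Bar key bottomed. Releasing, then on to the triangle.

>>> play_rows --dp '[[0, 0, -0.01], [0, 0, -0.025], [0, 0, 0], [-0.031, -0.0352, 0], [-0.0309, -0.0353, 0], [0, 0, 0], [0, 0, 0.014], [0, 0, 0]]' --angular '[[0, 0, 0], [0, 0, 0], [0, 0, 0], [0, 0, 0], [0, 0, 0], [0, 0, 0], [0, 0, 0], [0, 0, 0]]' --jaw '[0, 0, 0, 0, 0, 0, 0, 0]'

```text
clock: 14.92
position: [566.2, -146.2, 104.3]
ee_rot: [-0.0, 0.988, 0.153, -0.001]
contact_force: [-0.4, 0.3, 0.4]
grip_width: -0.4
gripper_force: 0.0
```

```bash
python3 - <<'E'
from h import *
s=arm.state(); print({k:np.round(s[k],3) for k in('clock','q','position','contact_force')})
E
```

```text
{'clock': np.float64(14.925), 'q': array([-0.444,  0.679,  1.652,  0.   ,  0.812,  0.82 ]), 'position': array([ 566.191, -146.22 ,  104.327]), 'contact_force': array([-0.357,  0.274,  0.401])}
```

>>> play_rows --dp '[[0, 0, 0.004], [0, 0, 0.005], [0, 0, 0.004], [0, 0, 0.003], [0, 0, 0.002], [0, 0, 0.0015], [0, 0, 0]]' --angular '[[0, 0, 0], [0, 0, 0], [0, 0, 0], [0, 0, 0], [0, 0, 0], [0, 0, 0], [0, 0, 0]]' --jaw '[0, 0, 0, 0, 0, 0, 0]'

```text
clock: 15.8
position: [565.9, -145.9, 87.1]
ee_rot: [0.0, 0.988, 0.153, 0.0]
contact_force: [-1.3, -0.3, 4.0]
grip_width: 0.2
gripper_force: 2.4
```

>>> play_rows --dp '[[0, 0, 0.001], [0, 0, 0.001], [0, 0, 0]]' --angular '[[0, 0, 0], [0, 0, 0], [0, 0, 0]]' --jaw '[0, 0, 0]'

```text
clock: 16.18
position: [566.0, -146.0, 86.8]
ee_rot: [0.0, 0.988, 0.153, 0.0]
contact_force: [-2.5, 1.3, 15.6]
grip_width: 0.0
gripper_force: 7.9
```

Triangle bottomed. Rising clear.

>>> play_rows --dp '[[0, 0, -0.01], [0, 0, -0.03], [0, 0, -0.06], [0, 0, -0.06], [0, 0, -0.04], [0, 0.04, 0], [0, 0.04, 0], [0, 0, 0], [0, 0, 0]]' --angular '[[0, 0, 0], [0, 0, 0], [0, 0, 0], [0, 0, 0], [0, 0, 0], [0, 0, 0], [0, 0, 0], [0, 0, 0], [0, 0, 0]]' --jaw '[0, 0, 0, 0, 0, 0, 0, 0, 0]'

```text
clock: 17.3
position: [589.4, -221.4, 283.8]
ee_rot: [-0.001, 0.988, 0.153, -0.001]
contact_force: [-1.1, 0.1, -0.4]
grip_width: 0.0
gripper_force: 0.0
```

```bash
python3 - <<'E'
from h import *
i,d=get_image('side'); W=cloud('side',d)
P=W[(abs(W[...,0]-568)<60)&(abs(W[...,1]+15)<60)&(W[...,2]>168)&(W[...,2]<182)]
print(len(P),cv2.minEnclosingCircle(P[:,:2].astype(np.float32)))
cv2.imwrite('pics/s3.png',i[:,:,::-1])
E
```

```text
101 ((567.9902954101562, -12.221956253051758), 14.024805068969727)
```

View pics/s3.png

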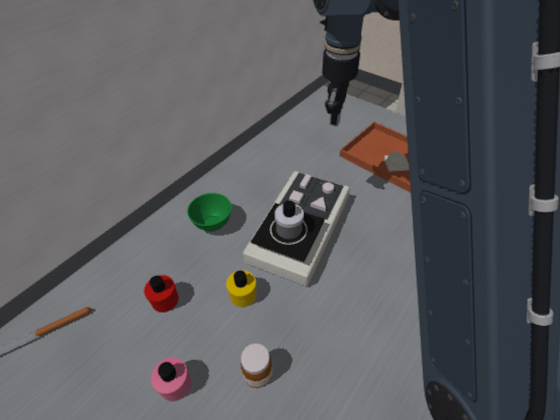

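The side view shows the pot upright in the circle at (289,222). The keys are up, the bystanders have not moved, and the robot is clear.

```bash
python3 -c "
from bench import arm
print(arm.close_job())"
```

```text
the job is handed in; nothing more can be done
None
```

The job is handed in at about 17 s: the pot stands upright and released inside the circle, and the round, bar and triangle keys were each pressed to the stop in that order; the square key, jar, cast and bowl were not touched.

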